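# Clamp the grinding arbor in its V-block

### The job

Clamp the grinding arbor where it lies in the V-block: with a finger, push the open clamp strap round until it lies across the arbor, fully against its stop, and then push the raised cam lever all the way down. Do not lift or shift the arbor, and leave the loose things around the fixture where they are.

Things in the scene. Friction and masses are not known exactly. Their poses are not given: they have to be found in the camera images.
- fixture: clamp fixture bolted to the table, placed and turned anew each time. Origin on the table under the V-block's middle; z up, x along V and arbor, y across. In this frame, mm: dark base plate 200 (x), y -100 to 90, 20 thick; V-block 80 (x) by 62 (y), up to z 60; round pivot post at (0, 55); stop post 24 (x) by 36 (y) at (30, -68), top z 138
- strap_pivot (a point): on the strap's upright turning axis, fixture (0, 55) mm, 104 mm above the table, level with the top of the unclamped strap (it starts up to 1.5 mm lower and sinks 7 mm as the lever goes down). Around it a hub of radius 20 and a nut of radius 12, up to z 116
- clamp_strap (a joint): strap turn, rad. 0 (hard stop): it points to fixture -y, across the arbor; at a it points along (-sin a, -cos a), so 1.57 is -x. Starts open, 1.0 to 1.5, way over free. Flat level steel bar 28 mm wide, 18 thick (z 86 to 104), end 130 mm from the pivot. Stiff pivot, 0.12 N m; stays where left
- strap_tip (a point): middle of the top edge of the strap's free end, 130 mm from its pivot axis, z about 103 mm; with the strap over it lies below the cam
- lever_axis (a point): on the lever's level axis (along fixture x), fixture (0, -68, 122) mm; the steel cam drum around it reaches 24 mm out and is 26 long, carried by a pin from the stop post
- cam_lever (a joint): lever angle above level, rad. 0 (hard stop): fully down, level, pointing to fixture -y; at b it points along (y -cos b, z sin b). Starts raised, 0.8 to 1.0. Bar 14 mm wide, 10 thick; black paddle 28 wide (x), 12 thick, 65 to 105 mm from the axis. Pushing it down draws the strap down. Stiff, 0.22 to 0.3 N m (3 to 4 N at the paddle); stays where left
- lever_pad (a point): middle of the upper face of the lever's paddle, 85 mm from the lever axis and 6 mm above the lever's centre line
- pressure_foot: dark steel plunger, radius 9, sprung under the strap 55 mm from its pivot axis; origin at its underside centre. Lever raised: it clears the arbor by 0.7 to 2 mm. Strap over and lever down: its spring presses the arbor with about 10 N
- arbor: loose steel arbor lying in the V along fixture x, 0.6 kg, up to 4 mm either way along it; origin on its axis, z 60 mm. Own x, mm: radius 14 from -70 to 60 (top z 74), radius 9 end to -100, flange radius 23 from 60 to 70, brass end radius 10 to 90
- spanner: loose steel spanner, 160 mm long, lying on the table beside the fixture; leave alone
- spacer: loose brass spacer ring, radius 21, 22 high, on the table; leave alone
- collet: loose steel collet standing on the table, radius 16, 58 high; leave alone
- wheel: loose brown grinding wheel lying flat on the table, radius 45, 10 thick; leave alone
Things that resemble listed ones, but are neither listed nor needed, are in the scene too. Of the things shaped like the arbor, the steel one is meant.

How it is judged:
On the way, in this order (a step that is already met when the one before it is completed fails the run):
1. the strap lies across the arbor, against its stop, the lever still raised (value of joint clamp_strap below 0.06 rad and value of joint cam_lever above 0.5 rad), for 0.2 s.
2. the cam lever is all the way down with the strap still over (value of joint clamp_strap below 0.06 rad and value of joint cam_lever below 0.08 rad), for 0.2 s.
At the end, for the whole second after the job is handed in: The strap is within 0.06 rad of its stop across the arbor, the cam lever within 0.08 rad of fully down, the pressure foot presses the arbor with more than 3 N, the arbor is at rest within 6 mm of where it lay, and the spanner, spacer, collet and wheel are within 15 mm of where they were (all of step 2 and contact force between pressure_foot and arbor above 3 N and distance of arbor from where it was at the start of the episode below 0.006 m and linear speed of arbor below 0.01 m/s and distance of each of spanner, spacer, collet, wheel from where it was at the start of the episode below 0.015 m); the robot touches nothing.
It fails at once if the lever is pushed down before the strap is over the arbor (value of joint cam_lever below 0.5 rad and value of joint clamp_strap above 0.12 rad).
It fails at once if the arbor is lifted or shifted more than 8 mm (distance of arbor from where it was at the start of the episode above 0.008 m).
It fails at once if a loose thing beside the fixture is moved or lifted more than 15 mm (distance of any of spanner, spacer, collet, wheel from where it was at the start of the episode above 0.015 m).
It also fails if it takes over 48 s, if anything falls off the work surface, if the arm or the gripper's body presses on something with over 40 N, if the wrist force passes 120 N, or if a joint passes its speed limit or range.

### The arm

A 7-joint arm with a two-finger parallel gripper is mounted at the origin on the work surface. World frame = base frame: x ahead of the robot, y to its left, z up, the work surface at z = 0. Lengths are in m, angles in rad, forces in N, time in s.
With the tool pointing down it reaches from about 0.425 to 0.925 m from the base axis. Payload 6.8 kg.
Tool frame: the origin (TCP) lies at the very end of the fingers, on their centre line; the grasp point (between the pads) lies 19 mm behind it; z points along the fingers, y is the direction in which the jaws open and shut (so a half turn about z gives the same grasp; the last joint's range is limited). The gripper opens to 85 mm and grips with 20 to 120 N. Pads are 22 mm wide; open, the fingers measure 114 mm over their backs; the gripper's body (76 mm by 85 mm) begins 54 mm behind the grasp point. The pads swing forward as they close: fully open they stand 13 mm farther back than shut.
Start: joints at [-1.283, 0.477, 0.022, 1.555, -0.011, 1.109, -0.083], TCP at [0.26, 0.623, 0.231] pointing down, gripper open.
Joint ranges: [-2.96, 2.96], [-0.34, 2.1], [-1.41, 1.46], [0.24, 2.44], [-1.37, 4.51], [0.17, 1.92], [-2.96, 2.96]. Speed limits (rad/s): [2.39, 2.39, 3.14, 3.14, 3.14, 3.14, 3.14].

### API

Orientations are given as a unit quaternion [w, x, y, z].
In Python, from station import bot gives the robot as it stands.
- The arm moves only by the tool move_arm, never from a script. Its argument "commands" is text: rows parted by semicolons, each of 7 numbers parted by spaces: the opening, from 0 (shut) to 1 (fully open), then the shift along the tool's x, y, z in cm, then the turn, a rotation vector about the tool's x, y, z in degrees. In form: gripper tx ty tz rx ry rz; .... A call has 1 to 12 rows; each row shifts and turns the commanded pose from where the row before left it, along the tool's axes as they then stand; what a row does not reach is not made up. A row lasts 1/12 s, in which the tool goes at most 41.7 mm and 7.16 degrees, less where a joint would pass 70% of its speed; a pose out of reach is approached as far as the arm can. A call with a gripper value outside its range is refused whole. The fingers move at their own pace and stop on an object; "force" is the grip in N (left out, the last holds). Time passes only in rows, so rows that do not move let the fingers close. It gives the time, the measured TCP pose, the force and the opening at its end, in the units of the state.
- bot.get_obs(): the state, without advancing time (a new reading comes with each control period).
- bot.read_camera(name): name is "scene" or "top" or "wrist"; returns a dict with "img" (480x640x3 uint8, red, green, blue), "K" (3x3 intrinsics, pixels), "rvec" (rotation vector, rad) and "tvec" (3), from world to camera coordinates, as OpenCV has them; the wrist camera has in their place "hand_eye" (4x4, takes a point from camera to tool coordinates, whose origin is the TCP and whose axes are the flange's). Camera axes: x right, y down, z forward; pixel columns grow to the right and rows downward; lengths in m; the calibration is good to about 2 mm. The wrist camera is an equidistant fisheye: a pixel r from the principal point sees the ray r / f radians off the axis. A picture is of the moment at which its call begins: read the wrist's pose just before it. There is no depth.
- bot.hand_in(): hands the job in, once; it reports no verdict.
The state is a dict: "t": time; "q": joint angles; "joint_vel": joint speeds; "joint_torque": joint torques, N m; "eef_pos": TCP position; "tool_rot": TCP orientation; "contact_force": force on the tool from outside, world axes, zero at the start; "torque": the same for the moment, N m; "gripper_width": opening from 0.0 (shut) to 1.0 (fully open).
Only numpy, scipy, OpenCV 4.12 (cv2) and the standard library are available. Lean on these libraries where they do the work, as an engineer would, in place of code of your own. Each camera call takes 0.05 s, during which the arm holds its last target. There are 200 camera calls.

## Working session

There is one attempt and no reset: what is moved stays moved. The work goes in short steps, Python scripts to look and compute and a tool call to move; the robot and the scene stay as the last step left them, time stands still between calls to the robot, and variables do not carry over. Pictures are saved under pics/ and viewed, about 8 in all and at most 12, crops included, and the job is handed in when it is done.

Besides the shell and the picture viewer there is one more tool, called after ">>>" in YAML: its name, and indented under it one key for each argument. move_arm: Moves the arm, as the interface text tells. Its arguments: {"type":"object","properties":{"commands":{"type":"string"},"force":{"type":"number"}},"required":["commands"]}

```bash
mkdir -p pics; ls
python3 - <<'E'
from station import bot
import cv2,numpy as np
o=bot.get_obs();print({k:np.round(v,3) for k,v in o.items()})
for n in("scene","top"):
    c=bot.read_camera(n);cv2.imwrite(f"pics/{n}0.png",c["img"][:,:,::-1]);print(n,c["K"],c["rvec"],c["tvec"])
E
```

```text
pics
{'t': np.float64(0.0), 'q': array([-1.283,  0.478,  0.022,  1.556, -0.012,  1.109, -0.083]), 'joint_vel': array([ 0.001,  0.001,  0.001, -0.001, -0.   , -0.001, -0.001]), 'joint_torque': array([ 0.0000e+00, -5.9645e+01,  1.6080e+00, -2.8118e+01,  1.3000e-02,
        9.0000e-03,  0.0000e+00]), 'eef_pos': array([0.26 , 0.622, 0.23 ]), 'tool_rot': array([-0.   ,  0.197,  0.98 , -0.001]), 'contact_force': array([ 2.920e-01, -1.000e-03,  1.207e+00]), 'torque': array([ 0.014, -0.016,  0.049]), 'gripper_width': np.float64(0.997)}
scene [[473.7743552    0.         323.20635684]
 [  0.         473.7743552  237.76819259]
 [  0.           0.           1.        ]] [ 1.82962729  1.19928702 -0.65495098] [-0.31766715 -0.1708997   1.22897583]
top [[578.50234734   0.         316.6257597 ]
 [  0.         578.50234734 238.56466169]
 [  0.           0.           1.        ]] [ 2.18018027 -2.04486179  0.21199169] [0.02973022 0.61038789 0.87917482]
```

View pics/scene0.png

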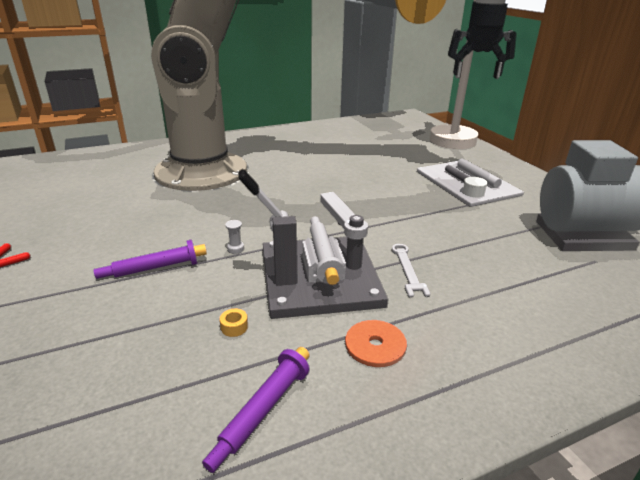

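View pics/top0.png

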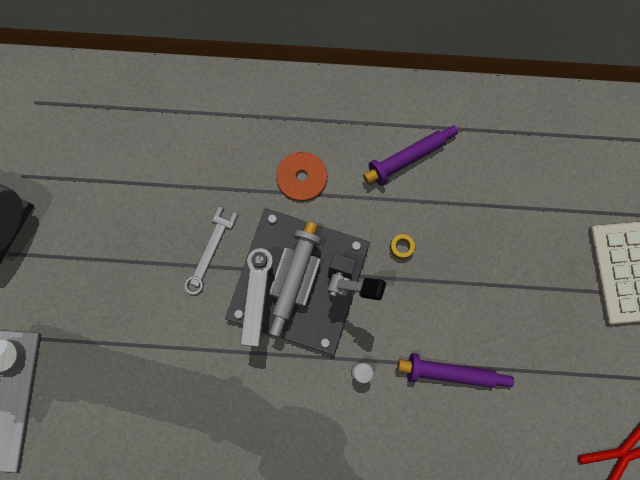

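Scene: the fixture is at about (320,265), with its strap open (325,195–357,225) and its lever raised (245,180). Top: plate corners (267,209), (369,241), (334,356), (226,320); nut (260,259); strap end (251,345); paddle (372,288). The candidates for the arbor are the steel one in the V-block (295,280) and purple decoys at (412,155) and (458,374), plus a tray with similar parts at the lower left. I choose the steel one in the V; the only strap and lever are those on the fixture. Next I fit the fixture pose and check it in a close crop.

```bash
cat > h.py <<'E'
import cv2,numpy as np
from station import bot
def proj(c,P): return cv2.projectPoints(np.array(P,float).reshape(-1,1,3),np.array(c["rvec"],float),np.array(c["tvec"],float),np.array(c["K"]),None)[0][:,0]
def F2W(p,P):
    P=np.array(P,float).reshape(-1,3)/1000;c,s=np.cos(p[2]),np.sin(p[2])
    return np.c_[p[0]+c*P[:,0]-s*P[:,1],p[1]+s*P[:,0]+c*P[:,1],P[:,2]]
def strap(a,r,w=0,z=103): d=np.array([-np.sin(a),-np.cos(a)]);n=np.array([-d[1],d[0]]);v=np.array([0,55])+r*d+w*n;return [*v,z]
def lever(b,r,u=0,w=0): return [w,-68-r*np.cos(b)+u*np.sin(b),122+r*np.sin(b)+u*np.cos(b)]
E
cat > fit.py <<'E'
from h import *
from scipy.optimize import least_squares
T=bot.read_camera("top");S=bot.read_camera("scene")
pl=[[100,90,20],[100,-100,20],[-100,-100,20],[-100,90,20],[0,55,116]]
px=np.array([[267,209],[369,241],[334,356],[226,320],[260,258]])
def model(p): return proj(T,np.r_[F2W(p,pl),F2W(p,[strap(p[3],130)]),F2W(p,[lever(p[4],85,6)])])
ob=np.r_[px,[[251,345],[373,289]]]
res=lambda p:(model(p)-ob).ravel()
r=least_squares(res,[.6,.05,0,1.2,.9]);p=r.x;print(p.round(4),res(p).round(1))
np.save("p.npy",p)
pts=np.r_[F2W(p,pl),F2W(p,[strap(p[3],130,14),strap(p[3],130,-14),strap(p[3],20,14),strap(p[3],20,-14)]),F2W(p,[lever(p[4],r,6,w) for r in(65,105) for w in(-14,14)]),F2W(p,[[42,-50,138],[18,-50,138],[42,-86,138],[18,-86,138]])]
ims=[]
for c,(x,y) in((T,(210,190)),(S,(210,150))):
    k=3 if c is T else 3
    im=cv2.resize(c["img"][y:y+190,x:x+200,::-1],None,fx=2*1,fy=2*1,interpolation=cv2.INTER_CUBIC) if 0 else cv2.resize(np.ascontiguousarray(c["img"][y:y+190,x:x+200,::-1]),None,fx=2,fy=2)
    for q in proj(c,pts): cv2.circle(im,tuple(int(v) for v in ((q-[x,y])*2+.5)),2,(0,255,0),-1)
    ims.append(im)
cv2.imwrite("pics/fit.png",np.hstack(ims))
print("pivot,tip,axis,pad",F2W(p,[[0,55,104],strap(p[3],130),[0,-68,122],lever(p[4],85,6)]).round(3))
for n,v in(("spanner",(208,250)),("collet",(363,373)),("spacer",(402,246)),("wheel",(301,176))): pass
E
python3 fit.py
```

```text
[ 0.5449  0.0989 -0.2555  1.346   0.8871] [-1.7 -1.4  1.8  0.7  0.6 -0.3 -0.8 -1.1  0.   1.1 -0.1  0.9  0.1 -0.2]
pivot,tip,axis,pad [[ 0.559  0.152  0.104]
 [ 0.429  0.156  0.103]
 [ 0.528  0.033  0.122]
 [ 0.515 -0.014  0.192]]
```

View pics/fit.png

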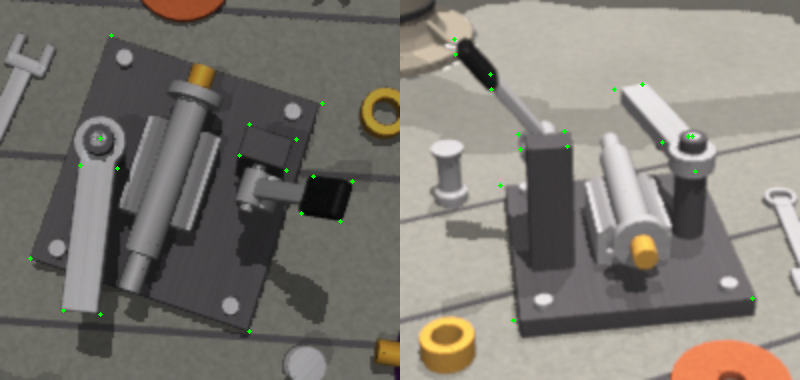

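The close crop confirms the choice. The overlay falls on the plate, strap end, paddle and nut to within about 3 mm. Steel arbor in the V, strap open at about 1.35 rad, lever raised at about 0.89 rad. Moving now with the gripper shut, above the open side of the strap.

>>> move_arm:
  commands: "0 -3.07 -2.48 0 0 0 0;0 -3.07 -2.48 0 0 0 0;0 -3.07 -2.48 0 0 0 0;0 -3.07 -2.48 0 0 0 0;0 -3.07 -2.48 0 0 0 0;0 -3.07 -2.48 0 0 0 0;0 -3.07 -2.48 0 0 0 0;0 -3.07 -2.48 0 0 0 0;0 -3.07 -2.48 0 0 0 0;0 -3.07 -2.48 0 0 0 0;0 -3.07 -2.48 0 0 0 0;0 -3.07 -2.48 0 0 0 0"
  force: 40

```text
t: 1.2
eef_pos: [0.4859, 0.2044, 0.2314]
tool_rot: [0.0, 0.197, 0.98, 0.0]
contact_force: [0.7, -0.0, 0.1]
gripper_width: -0.0
```

>>> move_arm:
  commands: "0 0 0 0 0 0 -7;0 0 0 0 0 0 -7;0 0 0 0 0 0 -7;0 0 0 0 0 0 0;0 0 0 0 0 0 0"

```text
t: 1.62
eef_pos: [0.4853, 0.2061, 0.2312]
tool_rot: [-0.0, 0.017, 1.0, 0.0]
contact_force: [-0.4, -0.0, -0.2]
gripper_width: 0.002
```

Run:
```python
from h import *
from scipy.spatial.transform import Rotation as R
o=bot.get_obs();q=o["tool_rot"];M=R.from_quat([q[1],q[2],q[3],q[0]]).as_matrix()
print(o["eef_pos"],M.round(3),o["q"].round(2),o["gripper_width"],o["contact_force"])
p=np.load("p.npy");piv=F2W(p,[[0,55,90]])[0];print("pivot in tool mm",(M.T@(piv-o["eef_pos"])*1000).round(1),"tip",(M.T@(F2W(p,[strap(p[3],130)])[0]-o["eef_pos"])*1000).round(1))
```

```text
[0.48533906 0.2061082  0.23121383] [[-0.999  0.033 -0.   ]
 [ 0.033  0.999  0.   ]
 [ 0.     0.    -1.   ]] [-0.65  0.23  0.15  1.92 -0.04  1.    1.06] 0.001928260031367281 [-0.42859606 -0.00966157 -0.17364853]
pivot in tool mm [-75.2 -51.6 141.2] tip [ 54.8 -51.9 128.2]
```

>>> move_arm:
  commands: "0 0 0 3.5 0 0 0;0 0 0 3.5 0 0 0;0 0 0 3.5 0 0 0;0 0 0 2.5 0 0 0;0 0 0 1.2 0 0 0;0 0 0 0 0 0 0"

```text
t: 2.12
eef_pos: [0.4832, 0.2054, 0.0863]
tool_rot: [-0.003, 0.016, 1.0, -0.002]
contact_force: [-0.2, -0.7, 0.1]
gripper_width: -0.003
```

>>> move_arm:
  commands: "0 0 -0.5 0 0 0 0;0 0 -0.5 0 0 0 0;0 0 -0.5 0 0 0 0;0 0 -0.5 0 0 0 0;0 0 -0.4 0 0 0 0;0 0 0 0 0 0 0;0 0 0 0 0 0 0"

```text
t: 2.7
eef_pos: [0.485, 0.182, 0.0898]
tool_rot: [0.0, 0.015, 1.0, 0.0]
contact_force: [1.0, -0.0, 0.7]
gripper_width: 0.002
```

Run:
```python
from h import *
T=bot.read_camera("top");S=bot.read_camera("scene")
a=cv2.resize(T["img"][190:380,210:410,::-1],None,fx=2,fy=2);b=cv2.resize(S["img"][150:340,210:410,::-1],None,fx=2,fy=2)
cv2.imwrite("pics/c1.png",np.hstack([a,b]))
```

```text
(no output)
```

View pics/c1.png

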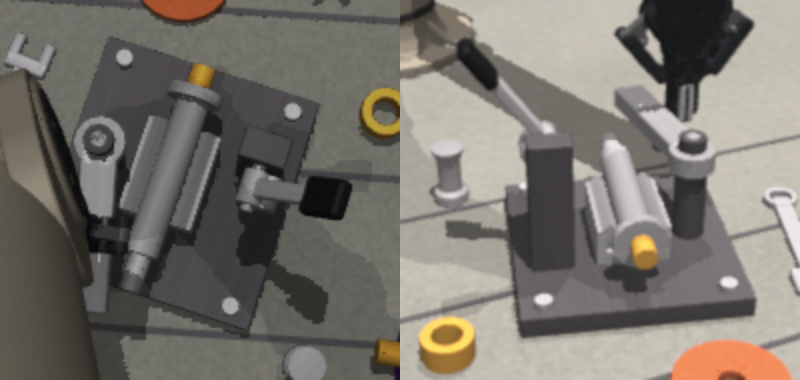

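The shut fingers stand just beside the strap on its open side, with their tip at strap height (top crop about (115,235)). Nothing has moved. Now sweep in an arc about the pivot.

>>> move_arm:
  commands: "0 0.18 -0.53 0 0 0 -4;0 0.18 -0.53 0 0 0 -4;0 0.18 -0.53 0 0 0 -4;0 0.18 -0.53 0 0 0 -4;0 0.18 -0.53 0 0 0 -4;0 0.18 -0.53 0 0 0 -4;0 0.18 -0.53 0 0 0 -4;0 0.18 -0.53 0 0 0 -4;0 0.18 -0.53 0 0 0 -4;0 0.18 -0.53 0 0 0 -4"

```text
t: 3.63
eef_pos: [0.4826, 0.1282, 0.0894]
tool_rot: [0.0, -0.33, 0.944, 0.0]
contact_force: [0.7, 1.4, -0.1]
gripper_width: -0.001
```

```bash
cat > st.py <<'E'
from h import *
from scipy.spatial.transform import Rotation as R
o=bot.get_obs();q=o["tool_rot"];M=R.from_quat([q[1],q[2],q[3],q[0]]).as_matrix()
p=np.load("p.npy");c,s=np.cos(p[2]),np.sin(p[2]);W=np.array([[c,-s,0],[s,c,0],[0,0,1]])
f=W.T@(o["eef_pos"]-[p[0],p[1],0])*1000
print("tcp in fixture",f.round(1),"tool x ang in fixture",np.degrees(np.arctan2(*(W.T@M)[1::-1,0])).round(1))
print("pivot in tool",(M.T@(F2W(p,[[0,55,90]])[0]-o["eef_pos"])*1000).round(1),"F",o["contact_force"].round(1),"q",o["q"].round(2))
E
python3 st.py
python3 - <<'E'
from h import *
S=bot.read_camera("scene")
cv2.imwrite("pics/c2.png",cv2.resize(S["img"][130:340,190:430,::-1],None,fx=2.5,fy=2.5))
E
```

```text
tcp in fixture [-67.7  12.6  89.4] tool x ang in fixture -126.8
pivot in tool [-74.5 -28.8  -0.5] F [ 0.7  1.4 -0.1] q [-0.35  0.39 -0.04  2.09  0.02  0.66  1.84]
```

View pics/c2.png

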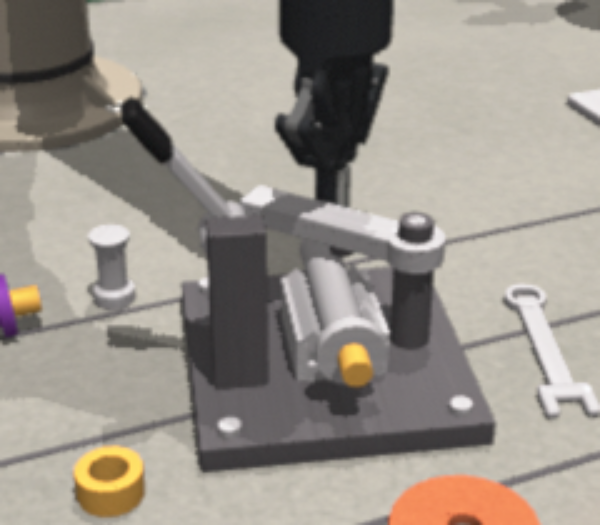

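The strap follows the finger and is about half way round. The tip is clear of the cam, and the arbor and loose things are where they were.

>>> move_arm:
  commands: "0 0.18 -0.53 0 0 0 -4;0 0.18 -0.53 0 0 0 -4;0 0.18 -0.53 0 0 0 -4;0 0.18 -0.53 0 0 0 -4;0 0.18 -0.53 0 0 0 -4;0 0.18 -0.53 0 0 0 -4;0 0.18 -0.53 0 0 0 -4;0 0.18 -0.53 0 0 0 -4;0 0.09 -0.26 0 0 0 -2;0 0 0 0 0 0 0"

```text
t: 4.52
eef_pos: [0.5092, 0.0887, 0.0892]
tool_rot: [-0.0, -0.59, 0.808, 0.0]
contact_force: [-0.1, 0.1, 0.5]
gripper_width: 0.002
```

```bash
python3 st.py
```

```text
tcp in fixture [-32.  -18.8  89.2] tool x ang in fixture -93.1
pivot in tool [-75.4 -28.   -0.9] F [-0.1  0.1  0.5] q [-0.16  0.42 -0.17  2.04  0.11  0.69  2.44]
```

Now push sideways (tool -y, which is fixture +x) in small steps until the force rises at the stop.

>>> move_arm:
  commands: "0 0.05 -0.15 0 0 0 -1;0 0.05 -0.15 0 0 0 -1;0 0.05 -0.15 0 0 0 -1;0 0 -0.1 0 0 0 0;0 0 -0.1 0 0 0 0;0 0 0 0 0 0 0;0 0 0 0 0 0 0"

```text
t: 5.1
eef_pos: [0.5143, 0.0855, 0.0891]
tool_rot: [-0.0, -0.611, 0.792, 0.0]
contact_force: [-1.5, 0.4, 0.2]
gripper_width: -0.0
```

```bash
python3 st.py
```

```text
tcp in fixture [-26.2 -20.7  89.1] tool x ang in fixture -90.1
pivot in tool [-75.7 -26.1  -1. ] F [-1.5  0.4  0.2] q [-0.14  0.42 -0.18  2.03  0.11  0.7   2.5 ]
```

>>> move_arm:
  commands: "0 0 -0.1 0 0 0 0;0 0 -0.1 0 0 0 0;0 0 -0.1 0 0 0 0;0 0 0 0 0 0 0;0 0 0 0 0 0 0"

```text
t: 5.52
eef_pos: [0.5155, 0.0848, 0.0887]
tool_rot: [-0.002, -0.611, 0.792, 0.001]
contact_force: [-7.8, 0.7, 2.9]
gripper_width: 0.001
```

```bash
python3 st.py
```

```text
tcp in fixture [-24.9 -21.   88.7] tool x ang in fixture -90.0
pivot in tool [-76.  -24.8  -1.6] F [-7.8  0.7  2.9] q [-0.14  0.43 -0.18  2.03  0.11  0.7   2.5 ]
```

Force rose from 1.6 N to 8 N with hardly any motion, so the strap is at its stop. Back off, rise, and turn for the lever.

>>> move_arm:
  commands: "0 0 1 0 0 0 0;0 0 2 0 0 0 0;0 0 2 0 0 0 0;0 0 0 -3 0 0 0;0 0 0 -3.5 0 0 0;0 0 0 -3.5 0 0 0;0 0 0 -3.5 0 0 0;0 0 0 -2 0 0 0;0 0 0 0 0 0 0"

```text
t: 6.27
eef_pos: [0.4728, 0.0986, 0.2498]
tool_rot: [0.005, -0.611, 0.792, -0.002]
contact_force: [0.6, -0.4, 1.0]
gripper_width: 0.002
```

>>> move_arm:
  commands: "0 0 0 0 0 0 7;0 0 0 0 0 0 7;0 0 0 0 0 0 7;0 0 0 0 0 0 7;0 0 0 0 0 0 7;0 0 0 0 0 0 7;0 0 0 0 0 0 7;0 0 0 0 0 0 7;0 0 0 0 0 0 7;0 0 0 0 0 0 7;0 0 0 0 0 0 7;0 0 0 0 0 0 7"

```text
t: 7.27
eef_pos: [0.4695, 0.0975, 0.2438]
tool_rot: [0.001, 0.079, 0.997, 0.0]
contact_force: [-0.3, -0.2, 0.7]
gripper_width: 0.003
```

>>> move_arm:
  commands: "0 0 0 0 0 0 6;0 0 0 0 0 0 0;0 0 0 0 0 0 0"

```text
t: 7.52
eef_pos: [0.4694, 0.0976, 0.244]
tool_rot: [0.0, 0.126, 0.992, -0.0]
contact_force: [0.5, 0.1, 0.4]
gripper_width: 0.0
```

```bash
python3 st.py
python3 - <<'E'
from h import *
T=bot.read_camera("top");S=bot.read_camera("scene")
p=np.load("p.npy");ims=[]
pts=np.r_[F2W(p,[strap(0,130,14),strap(0,130,-14),lever(p[4],85,6),lever(p[4],105,6),[0,55,116]])]
for c,x,y in((T,210,190),(S,210,150)):
    im=cv2.resize(np.ascontiguousarray(c["img"][y:y+190,x:x+200,::-1]),None,fx=2,fy=2)
    for q in proj(c,pts): cv2.circle(im,tuple(int(v) for v in ((q-[x,y])*2+.5)),2,(0,255,0),-1)
    ims.append(im)
cv2.imwrite("pics/c3.png",np.hstack(ims))
E
```

```text
tcp in fixture [-72.7 -20.3 244. ] tool x ang in fixture -179.9
pivot in tool [-72.8  75.1 154. ] F [0.5 0.1 0.4] q [-0.28  0.14 -0.06  1.99  0.01  1.01  0.97]
```

View pics/c3.png

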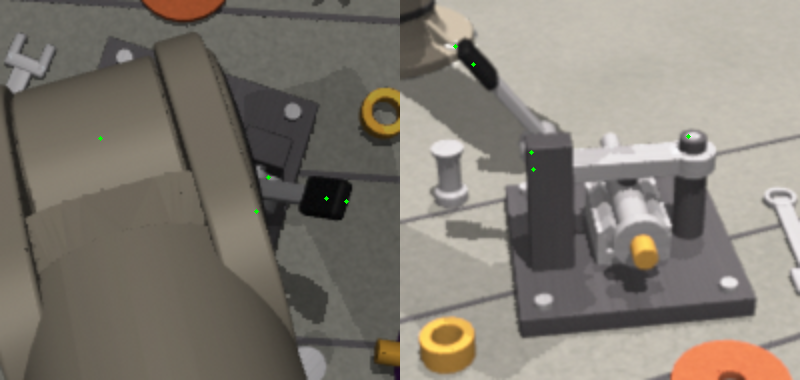

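The strap lies across the arbor under the cam (scene crop about (640,160)), the lever is still raised, and the arbor and loose things are unchanged. Now to the lever.

>>> move_arm:
  commands: "0 -1.82 -2.07 0 0 0 0;0 -1.82 -2.07 0 0 0 0;0 -1.82 -2.07 0 0 0 0;0 -1.82 -2.07 0 0 0 0;0 0 0 2 0 0 0;0 0 0 1.8 0 0 0;0 0 -0.27 1 0 0 0;0 0 0 0 0 0 0;0 0 0 0 0 0 0"

```text
t: 8.37
eef_pos: [0.5178, -0.0036, 0.1962]
tool_rot: [-0.0, 0.127, 0.992, -0.0]
contact_force: [-0.9, 1.1, 0.4]
gripper_width: 0.003
```

```bash
python3 st.py
python3 - <<'E'
from h import *
S=bot.read_camera("scene")
cv2.imwrite("pics/c4.png",cv2.resize(S["img"][110:320,190:430,::-1],None,fx=2.5,fy=2.5))
E
```

```text
tcp in fixture [  -0.3 -106.   196.2] tool x ang in fixture -180.0
pivot in tool [ -0.4 161.  106.1] F [-0.9  1.1  0.4] q [-0.13  0.26  0.02  1.97 -0.01  0.92  1.21]
```

View pics/c4.png

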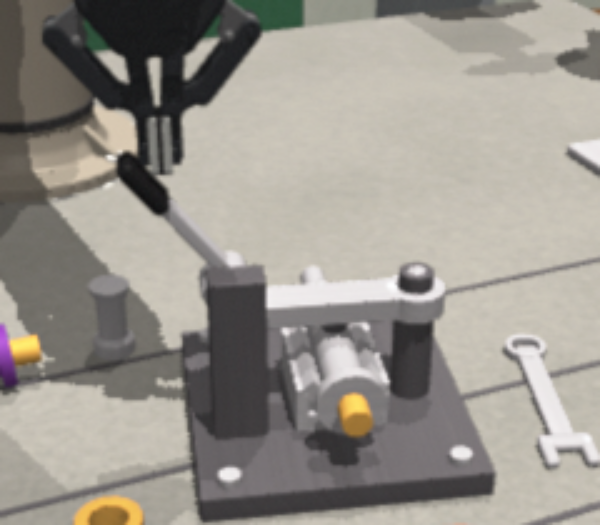

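The fingertip is just above the inner side of the paddle at about (150,170). The lever is still raised. Now push it down along its arc.

>>> move_arm:
  commands: "0 0 -0.47 0.44 0 0 0;0 0 -0.47 0.44 0 0 0;0 0 -0.47 0.45 0 0 0;0 0 -0.47 0.45 0 0 0;0 0 -0.33 0.59 0 0 0;0 0 -0.33 0.59 0 0 0;0 0 -0.33 0.59 0 0 0;0 0 -0.33 0.59 0 0 0"

```text
t: 9.08
eef_pos: [0.5099, -0.0349, 0.1542]
tool_rot: [0.0, 0.128, 0.992, 0.0]
contact_force: [1.7, 1.4, 2.4]
gripper_width: -0.002
```

>>> move_arm:
  commands: "0 0 -0.15 0.5 0 0 0;0 0 -0.15 0.5 0 0 0;0 0 -0.15 0.5 0 0 0;0 0 -0.15 0.5 0 0 0;0 0 0 0.3 0 0 0;0 0 0 0.3 0 0 0;0 0 0 0 0 0 0;0 0 0 0 0 0 0"

```text
t: 9.75
eef_pos: [0.5077, -0.0402, 0.1284]
tool_rot: [-0.001, 0.128, 0.992, -0.0]
contact_force: [-0.1, -0.1, 0.6]
gripper_width: -0.003
```

```bash
python3 st.py
```

```text
tcp in fixture [  -0.8 -143.9  128.4] tool x ang in fixture 180.0
pivot in tool [ -0.8 198.9  38.4] F [-0.1 -0.1  0.6] q [-0.07  0.34  0.03  2.04 -0.02  0.76  1.29]
```

>>> move_arm:
  commands: "0 0 0 0.1 0 0 0;0 0 0 0.1 0 0 0;0 0 0 0.1 0 0 0;0 0 0 0 0 0 0;0 0 0 0 0 0 0"

```text
t: 10.17
eef_pos: [0.5081, -0.0402, 0.1277]
tool_rot: [-0.0, 0.128, 0.992, 0.0]
contact_force: [-7.7, -0.1, 20.3]
gripper_width: -0.001
```

```bash
python3 st.py
python3 - <<'E'
from h import *
S=bot.read_camera("scene")
cv2.imwrite("pics/c5.png",cv2.resize(S["img"][110:320,190:430,::-1],None,fx=2.5,fy=2.5))
E
```

```text
tcp in fixture [  -0.4 -143.8  127.7] tool x ang in fixture 180.0
pivot in tool [ -0.3 198.8  37.7] F [-7.7 -0.1 20.3] q [-0.07  0.34  0.03  2.04 -0.02  0.76  1.29]
```

View pics/c5.png

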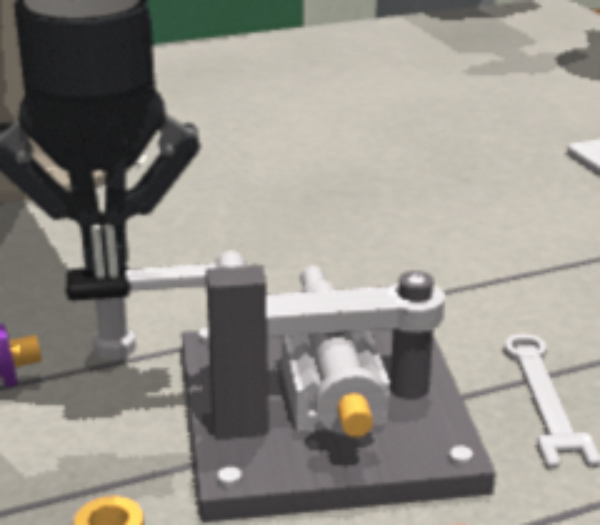

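20 N at z = 127.7 mm (level is 128): the lever is on its hard stop, level in the picture, and the strap has sunk. Retreat up and aside, then a last look.

>>> move_arm:
  commands: "0 0 0 0 0 0 0;0 0 0 -2 0 0 0;0 0 0 -3 0 0 0;0 0 0 -3.5 0 0 0;0 0 0 -3.5 0 0 0;0 0 -3.5 0 0 0 0;0 0 -3.5 0 0 0 0;0 0 -3.5 0 0 0 0;0 0 -3.5 0 0 0 0;0 0 -3.5 0 0 0 0;0 0 0 0 0 0 0;0 0 0 0 0 0 0"

```text
t: 11.22
eef_pos: [0.463, -0.2115, 0.2458]
tool_rot: [-0.0, 0.13, 0.992, -0.0]
contact_force: [0.6, 0.8, -0.5]
gripper_width: -0.003
```

```bash
python3 st.py
python3 - <<'E'
from h import *
T=bot.read_camera("top");S=bot.read_camera("scene");t0=cv2.imread("pics/top0.png")
p=np.load("p.npy");pts=F2W(p,[lever(0,65,6,14),lever(0,105,6,14),lever(0,105,6,-14),strap(0,130,-14,96)])
ims=[]
for c,x,y in((T,190,160),(S,210,150)):
    im=cv2.resize(np.ascontiguousarray(c["img"][y:y+230,x:x+200,::-1]),None,fx=2,fy=2)
    for q in proj(c,pts): cv2.circle(im,tuple(int(v) for v in ((q-[x,y])*2+.5)),2,(0,255,0),-1)
    ims.append(im)
cv2.imwrite("pics/c6.png",np.hstack(ims))
E
```

```text
tcp in fixture [  -0.8 -321.   245.8] tool x ang in fixture 179.7
pivot in tool [  1.1 376.  155.7] F [ 0.6  0.8 -0.5] q [ 0.16  0.19  0.17  1.94 -0.04  1.02  1.65]
```

View pics/c6.png

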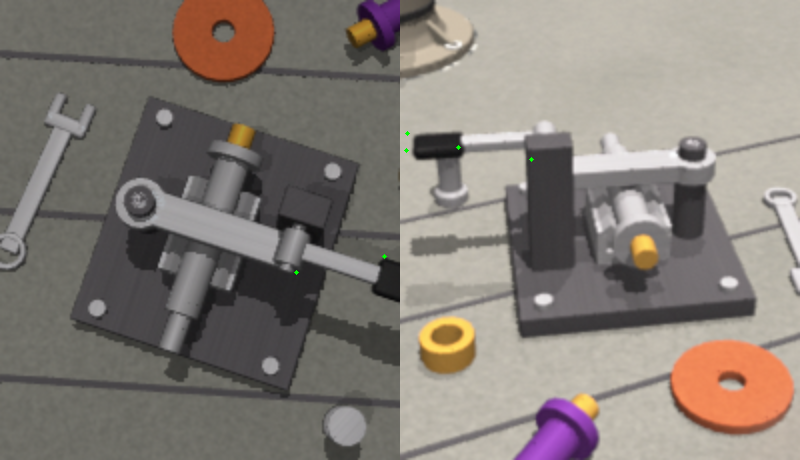

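The strap and lever are in one line across the arbor, and the lever is level. The arbor's brass end (240,135) and the loose things are where they were, and nothing touches the robot.

```bash
python3 -c "
from station import bot
print(bot.hand_in())"
```

```text
the job is handed in; nothing more can be done
None
```

The arbor is clamped in the V-block and the job is handed in; the robot's clock read about 11 s of the 48 s allowed. I swept the strap round its pivot with the shut fingers, then pushed the lever down along its arc.

- **Strap:** it stopped moving as the push force rose from about 1.6 N to 8 N, so it is against its stop. In the last pictures it lies in line with the lever.
- **Lever:** it pressed back with 20 N at a tip height of 127.7 mm, where level is 128 mm, so it is fully down. The picture shows it level and staying there after I backed off.
- **Surroundings:** by eye, the arbor and the loose things have not moved. The robot was well clear of everything.

**Limits of the checks:** the foot's pressing force could not be measured directly, so I inferred it from the lever being down and the strap having sunk. The fitted fixture pose was 2–4 mm off in the scene camera, which made no difference because both pushes ended on a rise in force. The last picture crop cut off part of the paddle in the top view and the spacer in the top view (seen in the scene view), but showed the rest.

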